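# Wedge the glue clamp tight on a jewellery case

### The job

Take the tapered wooden wedge from the bench and slide it, thin end first and straight, into the gap between the clamp's plywood pressing board and the steel cross bar above it, from the side where the board sticks out furthest. Push it in until it jams tight (finish with a push of about 20 N, and never load the pressing board with more than 25 N or the glued case is crushed), then let go so that it stays wedged. Leave the other things on the bench where they are.

Things in the scene. Friction and masses are not known exactly. Their poses are not given: they have to be found in the camera images.
- wedge: loose beech wedge, 150 mm long (x) by 30 mm wide (y), about 60 g, lying on its flat underside; the top slopes evenly (1 in 6) from 29 mm high at the heel (-x end) to 4 mm at the thin end (+x end). Origin: centre of the underside; z up. Friction coefficient against board and bar about 0.6 (0.45 to 0.75).
- wedge_tip (a point): middle of the wedge's thin end, on the underside, 75 mm along the wedge's +x from its origin; axes as the wedge's.
- clamp: glue-up clamp fixed to the bench. Origin: under the clamp at bench height; z up; the wedge goes in along clamp +x, over its middle line y = 0. Base 15 mm high, x -105 to +125, y -90 to +90 mm; on it a turquoise case, on that the pressing board. Two threaded posts with nuts (20 mm wide) at x +30, y -72 and +72 mm, tops 105 mm above the bench, carry the cross bar.
- gap_mouth (a point): where the wedge enters: point on the pressing board's top (53 mm above the bench) straight below the near edge of the cross bar, on the middle line; 18 mm along clamp +x from the clamp's origin; axes as the clamp's. The level steel bar is 24 mm wide (on to clamp x +42), 170 mm long along y, 18 mm thick. Its underside is 8 to 17 mm above the board, set anew each time: it has to be seen or felt.
- caul: the pressing board, plywood, 160 mm (clamp x -70 to +90 mm) by 100 mm (y -50 to +50 mm) by 8 mm thick. Origin: centre of its underside, 45 mm above the bench, at x = +10 mm of the clamp; its top is 53 mm above the bench. It lies level on a stiff springy pad: it sinks straight down by about 0.5 mm for 15 N.
- packer: bystander: flat beech strip 110 x 42 x 12 mm, not tapered, lying loose; origin centre of the underside, long axis x.
- case: bystander: closed turquoise jewellery case, 75 x 95 x 40 mm, loose; origin centre of the underside.
- pin_cup: bystander: white plastic cup, 70 mm across, 60 mm high, loose; origin centre of the underside.
Things that resemble listed ones, but are neither listed nor needed, are in the scene too. Several things have the shape of the wedge; the one meant has the colours described above.

How it is judged:
By the outcome, as a careful person would: the job done as asked, in the order asked, and still so for the second after the job is handed in, with the robot touching nothing.
It also fails if it takes over 56 s, if anything falls off the work surface, if the arm or the gripper's body presses on something with over 40 N, if the wrist force passes 120 N, or if a joint passes its speed limit or range.

### The arm

A 6-joint arm with a two-finger parallel gripper is mounted at the origin on the work surface. World frame = base frame: x ahead of the robot, y to its left, z up, the work surface at z = 0. Lengths are in m, angles in rad, forces in N, time in s.
With the tool pointing down it reaches from about 0.25 to 0.775 m from the base axis. Payload 4 kg.
Tool frame: the origin (TCP) lies at the very end of the fingers, on their centre line; the grasp point (between the pads) lies 19 mm behind it (robot.pinch_z is the distance from the TCP to the grasp point, in m); z points along the fingers, y is the line along which they close (so a half turn about z gives the same grasp; the last joint's range is limited). The gripper opens to 94 mm and grips with 3 to 60 N. Pads are 16 mm wide; open, the fingers measure 119 mm over their backs; the gripper's body (75 mm by 177 mm) begins 78 mm behind the grasp point.
Start: joints at [1.019, 0.087, 1.371, -0, 1.684, -0.103], TCP at [0.239, 0.496, 0.206] pointing down, gripper open.
Joint ranges: [-3.1, 3.1], [-0.76, 2.03], [0.27, 2.55], [-1.08, 4.22], [0.17, 2.65], [-2.57, 2.57]. Speed limits (rad/s): [2.79, 2.79, 3.14, 3.14, 3.14, 3.14].

### API

Orientations are given as [roll, pitch, yaw] about the fixed x, y, z axes, in that order (R = Rz(yaw) Ry(pitch) Rx(roll)).
In Python, from bench import robot gives the robot as it stands.
- The arm moves only by the tool arm_command, never from a script. Its argument "targets" is one flat list of numbers, 7 for each row, row after row: the turn, a rotation vector about the tool's x, y, z in degrees, then the shift along the tool's x, y, z in mm, then the closure, from -1 (fully open) to 1 (shut). In form: [ax, ay, az, x, y, z, hand, ax, ay, az, x, y, z, hand, ...]. A call has 1 to 20 rows; each row is the pose to reach, as a shift and turn from the pose commanded when the call began, along the tool's axes at that moment; what a row does not reach only later rows make up. A row lasts 1/10 s, in which the tool goes at most 50 mm and 8.59 degrees, less where a joint would pass 70% of its speed; a pose out of reach is approached as far as the arm can. A call with a gripper value outside its range is refused whole. The fingers move at their own pace and stop on an object; the grip force is fixed at half the most. Time passes only in rows, so rows that repeat a pose let the fingers close. It gives the time, the measured TCP pose, the force, the opening and the grip force at its end, in the units of the state.
- robot.get_obs(): the state, without advancing time (a new reading comes with each control period).
- robot.snapshot(name): name is "scene" or "top"; returns a dict with "color" (400x640x3 uint8, red, green, blue), "range_z" (400x640 float32, m along the optical axis (not along the pixel's ray), 0 where there is no reading), "fx", "fy", "cx", "cy" (pixels), "dist_coeffs" ([k1, k2, p1, p2, k3] as OpenCV has them; the pictures are not rectified), "T" (4x4, takes a point from camera to world coordinates). Camera axes: x right, y down, z forward; pixel columns grow to the right and rows downward; lengths in m; the calibration is good to about 2 mm. A picture is of the moment at which its call begins.
- robot.close_job(): hands the job in; it is judged then, once.
The state is a dict: "time": time; "joint_positions": joint angles; "qvel": joint speeds; "joint_torque": joint torques, N m; "tool_pos": TCP position; "ee_rot": TCP orientation; "wrist_force": force on the tool from outside, world axes, zero at the start; "wrist_torque": the same for the moment, N m; "width": finger opening in m; "finger_force": force on a finger pad.
Only numpy, scipy, OpenCV 4.12 (cv2) and the standard library are available. Lean on these libraries where they do the work, as an engineer would, in place of code of your own. Each camera call takes 0.05 s, during which the arm holds its last target. There are 200 camera calls.

## Working session

There is one attempt and no reset: what is moved stays moved. The work goes in short steps, Python scripts to look and compute and a tool call to move; the robot and the scene stay as the last step left them, time stands still between calls to the robot, and variables do not carry over. Pictures are saved under pics/ and viewed, at most 10 in all, crops included, and the job is handed in when it is done.

Besides the shell and the picture viewer there is one more tool, called after "Emit:" in YAML: its name, and indented under it one key for each argument. arm_command: Moves the arm, as the interface text tells. Its arguments: {"type":"object","properties":{"targets":{"type":"array"}},"required":["targets"]}

```bash
mkdir -p pics
cat > h.py <<'E'
import numpy as np, cv2, pickle
from bench import robot
def snap(n,f):
    s=robot.snapshot(n); pickle.dump(s,open(f'pics/{f}.pkl','wb')); cv2.imwrite(f'pics/{f}.png',s['color'][:,:,::-1]); return s
def load(f): return pickle.load(open(f'pics/{f}.pkl','rb'))
def ray(s,u,v):
    K=np.array([[s['fx'],0,s['cx']],[0,s['fy'],s['cy']],[0,0,1]])
    p=cv2.undistortPoints(np.array([[[u,v]]],float),K,np.array(s['dist_coeffs']))[0,0]
    return np.array([p[0],p[1],1.])
def pt(s,u,v,z=None):  # depth point or intersect plane z
    T=np.array(s['T']); r=ray(s,u,v)
    if z is None: d=s['range_z'][int(round(v)),int(round(u))]
    else: d=(z-T[2,3])/(T[:3,:3]@r)[2]
    return T[:3,:3]@(r*d)+T[:3,3]
def crop(s,f,u0,u1,v0,v1,k):
    cv2.imwrite(f'pics/{f}.png',cv2.resize(s['color'][v0:v1,u0:u1,::-1],None,fx=k,fy=k,interpolation=cv2.INTER_CUBIC))
E
python3 - <<'E'
from h import *
a=snap('scene','s0');b=snap('top','t0')
print(a['T'],b['T'],a['fx'],b['fx']);print(robot.get_obs(),robot.pinch_z)
E
```

```text
[[ 0.72118102  0.57358164 -0.38846111  0.97042971]
 [ 0.69272065 -0.60196135  0.3972161  -0.47794486]
 [-0.00600271 -0.55555974 -0.83145495  1.06602917]
 [ 0.          0.          0.          1.        ]] [[-0.00820277 -0.98324897  0.18208289  0.27307122]
 [-0.99976617  0.0044207  -0.0211673   0.02362353]
 [ 0.02000779 -0.18221394 -0.98305532  1.28472192]
 [ 0.          0.          0.          1.        ]] 430.71978493692984 420.818744528687
{'time': 0.1, 'joint_positions': array([ 1.01888012e+00,  8.78509457e-02,  1.37208551e+00, -6.05979187e-06,
        1.68360942e+00, -1.03104063e-01]), 'qvel': array([-0.00113153, -0.00220808, -0.00273306,  0.00071949,  0.00012899,
       -0.00029259]), 'joint_torque': array([ 2.74367456e-03, -3.41251659e+01, -3.03301263e+01,  7.20870355e-02,
        3.03641323e-02, -6.55143890e-05]), 'tool_pos': array([0.23838956, 0.49510176, 0.20444665]), 'ee_rot': array([-3.13964919e+00, -1.95037097e-04,  2.69277964e+00]), 'wrist_force': array([ 0.1858345 , -0.41680391,  0.1948657 ]), 'wrist_torque': array([ 0.01014262, -0.00921538, -0.01003532]), 'finger_force': 0.0, 'width': 0.09384286216020843} 0.0188
```

View pics/s0.png

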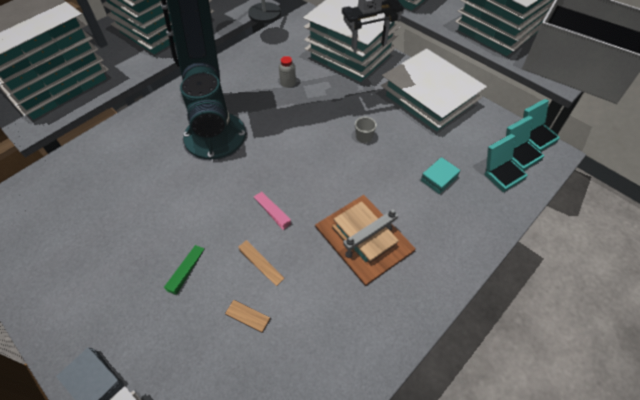

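View pics/t0.png

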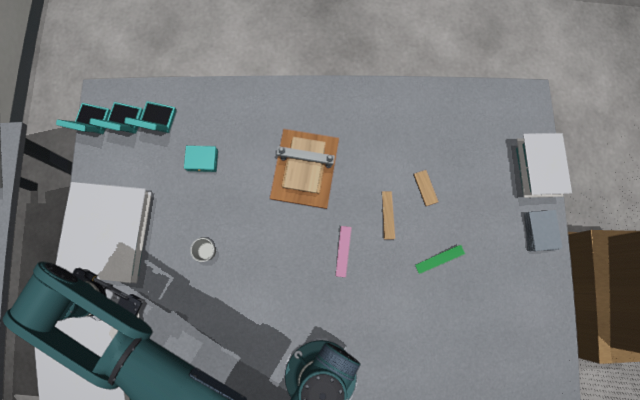

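The two pictures show the wooden wedge at about top (388,216) / scene (260,262), the packer at top (426,188), and the clamp at top (305,168). Pink and green wedges are decoys. I'll enlarge next.

Run:
```python
from h import *
b=load('t0');a=load('s0')
A=cv2.resize(b['color'][115:255,260:410,::-1],(600,560),interpolation=cv2.INTER_CUBIC)
cv2.imwrite('pics/c1.png',A)
crop(a,'c2',220,420,190,300,4)
for f,s,uv in (('top',b,(388,216)),('top',b,(305,168)),('sc',a,(260,262))): print(f,pt(s,*uv))
# wedge region: points with height 3..35mm near wedge
T=np.array(b['T']);P=[]
for v in range(185,245):
  for u in range(378,400):
    p=pt(b,u,v)
    P.append((u,v,*p))
P=np.array(P);m=(P[:,4]>.004)
for v in range(186,245,3):
  q=P[(P[:,1]==v)&m]
  if len(q):print(v,q[0,0],q[-1,0],q[:,2:].mean(0).round(4),q[:,4].max().round(4))
```

```text
top [ 0.47194187 -0.21270618  0.01511307]
top [0.61501312 0.04125588 0.0505539 ]
sc [ 0.47753824 -0.21645389  0.01956426]
186 379.0 393.0 [ 0.5689 -0.212   0.0047] 0.0055
189 379.0 399.0 [ 0.559  -0.2249  0.0056] 0.0077
192 382.0 393.0 [ 0.5492 -0.2166  0.0066] 0.0101
195 382.0 398.0 [ 0.5395 -0.2172  0.0071] 0.0094
198 380.0 394.0 [ 0.5299 -0.2118  0.0076] 0.0122
201 382.0 392.0 [ 0.5198 -0.2122  0.0105] 0.0149
204 381.0 399.0 [ 0.5105 -0.2184  0.0093] 0.0159
207 380.0 396.0 [ 0.5006 -0.2131  0.012 ] 0.0163
210 382.0 399.0 [ 0.4911 -0.2182  0.0125] 0.0199
213 380.0 399.0 [ 0.4817 -0.2162  0.0126] 0.0197
216 383.0 393.0 [ 0.4714 -0.212   0.0188] 0.0219
219 379.0 399.0 [ 0.4625 -0.2154  0.0156] 0.0259
222 378.0 393.0 [ 0.453  -0.2077  0.0176] 0.0235
225 379.0 395.0 [ 0.4437 -0.2089  0.0182] 0.0282
228 381.0 394.0 [ 0.4342 -0.2101  0.0204] 0.0265
231 384.0 396.0 [ 0.4243 -0.2139  0.0256] 0.0317
234 379.0 394.0 [ 0.4154 -0.2082  0.0243] 0.0324
237 380.0 395.0 [ 0.3969 -0.1919  0.113 ] 1.2847
240 378.0 387.0 [ 0.3992 -0.1944  0.0052] 0.0059
243 379.0 399.0 [ 0.3898 -0.2067  0.0063] 0.0087
```

View pics/c1.png

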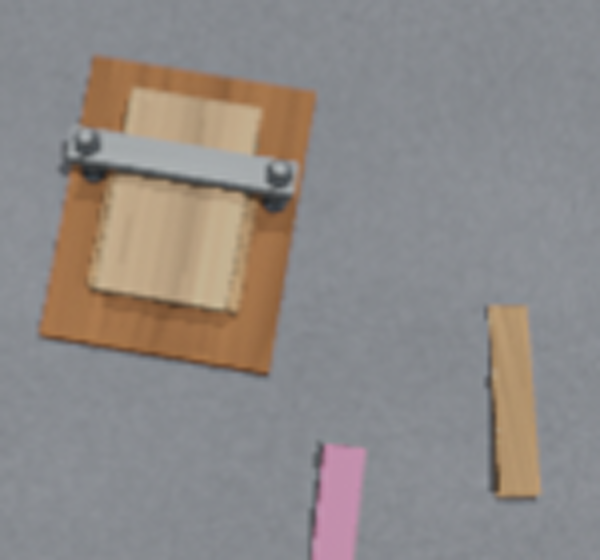

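View pics/c2.png

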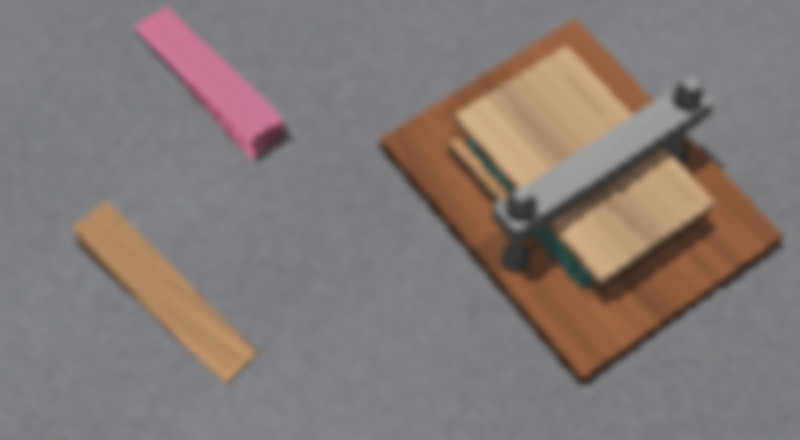

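```bash
cat > m.py <<'E'
from h import *
b=load('t0');a=load('s0')
def c1(x,y,z): return pt(b,(x+.5)/4-.5+260,(y+.5)/4-.5+115,z)
def c2(x,y,z): return pt(a,(x+.5)/4-.5+220,(y+.5)/4-.5+190,z)
def box(n,P):
    P=np.array(P) # nearL,nearR,farL,farR
    n0=(P[0]+P[1])/2;f0=(P[2]+P[3])/2;d=f0-n0
    print(n,'ctr',P.mean(0).round(4),'len',np.linalg.norm(d[:2]).round(4),'wid',np.linalg.norm(P[0]-P[1]).round(4),np.linalg.norm(P[2]-P[3]).round(4),'yaw',np.degrees(np.arctan2(d[1],d[0])).round(2))
box('wedge',[c1(498,497,.029),c1(540,497,.029),c1(490,305,.004),c1(527,305,.004)])
box('caul',[c1(90,291,.053),c1(237,314,.053),c1(130,88,.053),c1(263,107,.053)])
box('base',[c1(40,337,.015),c1(269,376,.015),c1(95,56,.015),c1(316,92,.015)])
box('wedge2',[c2(107,202,.029),c2(74,230,.029),c2(257,352,.004),c2(228,383,.004)])
box('base2',[c2(382,143,.015),c2(585,382,.015)[:],c2(575,20,.015),c2(781,241,.015)])
box('caul2',[c2(455,118,.053),c2(598,283,.053),c2(567,45,.053),c2(714,203,.053)])
T=np.array(b['T'])
def plane(s,poly,k,u0,v0):
    m=np.zeros((400,640),np.uint8);q=((np.array(poly)+.5)/k-.5+[u0,v0]).round().astype(int)
    cv2.fillPoly(m,[q],1);v,u=np.nonzero(m);z=np.array([pt(s,x,y)[2] for x,y in zip(u,v)]);z=z[(z>0)&(z<.2)];return np.median(z).round(4),len(z)
print('bar top',plane(b,[(110,142),(260,165),(260,180),(108,158)],4,260,115),'caul',plane(b,[(120,200),(230,215),(225,295),(105,275)],4,260,115),'base',plane(b,[(60,310),(250,345),(250,360),(60,325)],4,260,115),'bench',plane(b,[(320,200),(450,200),(450,400),(320,400)],4,260,115))
print('bar top2',plane(a,[(550,195),(660,120),(665,130),(556,207)],4,220,190),'caul2',plane(a,[(490,115),(560,75),(600,115),(530,165)],4,220,190),'bench',plane(a,[(300,160),(350,160),(450,320),(350,400)],4,220,190))
E
python3 m.py
```

```text
wedge ctr [ 0.4767 -0.2128  0.0165] len 0.1533 wid 0.0319 0.0292 yaw -0.78
caul ctr [0.626  0.0422 0.053 ] len 0.1631 wid 0.1115 0.1033 yaw -8.88
base ctr [0.6256 0.0428 0.015 ] len 0.2317 wid 0.1785 0.1781 yaw -9.96
wedge2 ctr [ 0.4786 -0.2144  0.0165] len 0.1488 wid 0.0302 0.0289 yaw 0.53
base2 ctr [0.6296 0.0398 0.015 ] len 0.1779 wid 0.2292 0.2306 yaw 80.5
caul2 ctr [0.6277 0.0411 0.053 ] len 0.1018 wid 0.1582 0.1601 yaw 80.55
bar top (np.float64(0.0873), 194) caul (np.float64(0.0544), 596) base (np.float64(0.0166), 240) bench (np.float64(0.0025), 1183)
bar top2 (np.float64(0.0869), 126) caul2 (np.float64(0.0544), 353) bench (np.float64(0.0021), 883)
```

```bash
cat > go.py <<'E'
import sys
from h import *
from scipy.spatial.transform import Rotation as R
def go(x,y,z,yaw):
    o=robot.get_obs();M=R.from_euler('xyz',o['ee_rot']);D=R.from_euler('xyz',[np.pi,0,np.radians(yaw)])
    print('turn',np.degrees((M.inv()*D).as_rotvec()).round(2),'shift mm',(M.inv().apply(np.array([x,y,z])-o['tool_pos'])*1000).round(1),'t',o['time'],'now',o['tool_pos'].round(4),np.degrees(o['ee_rot']).round(2),'F',o['wrist_force'].round(2),'w',o['width'],o['finger_force'])
if __name__=='__main__': go(*map(float,sys.argv[1:5]))
E
python3 go.py .418 -.2136 .12 180
```

```text
turn [ -0.11  -0.04 -25.72] shift mm [-469.3 -560.4   85.4] t 0.1 now [0.2384 0.4951 0.2044] [-1.7989e+02 -1.0000e-02  1.5428e+02] F [ 0.19 -0.42  0.19] w 0.09384286216020843 0.0
```

Emit:
arm_command:
  targets: [0, 0, -25.7, -469, -560, 85, -1, 0, 0, -25.7, -469, -560, 85, -1, 0, 0, -25.7, -469, -560, 85, -1, 0, 0, -25.7, -469, -560, 85, -1, 0, 0, -25.7, -469, -560, 85, -1, 0, 0, -25.7, -469, -560, 85, -1, 0, 0, -25.7, -469, -560, 85, -1, 0, 0, -25.7, -469, -560, 85, -1, 0, 0, -25.7, -469, -560, 85, -1, 0, 0, -25.7, -469, -560, 85, -1, 0, 0, -25.7, -469, -560, 85, -1, 0, 0, -25.7, -469, -560, 85, -1, 0, 0, -25.7, -469, -560, 85, -1, 0, 0, -25.7, -469, -560, 85, -1, 0, 0, -25.7, -469, -560, 85, -1, 0, 0, -25.7, -469, -560, 85, -1, 0, 0, -25.7, -469, -560, 85, -1, 0, 0, -25.7, -469, -560, 85, -1, 0, 0, -25.7, -469, -560, 85, -1, 0, 0, -25.7, -469, -560, 85, -1]

```text
time: 2.1
tool_pos: [0.4183, -0.2114, 0.1209]
ee_rot: [-3.141, 0.001, -3.14]
wrist_force: [-1.1, 0.0, -0.2]
width: 0.0939
finger_force: 0.0
```

```bash
python3 go.py .418 -.2136 .004 180; python3 -c "
from h import *
a=snap('scene','s1');crop(a,'c3',170,330,180,320,4)"
```

```text
turn [-0.02  0.04  0.09] shift mm [  0.4  -2.2 116.9] t 2.1 now [ 0.4183 -0.2114  0.1209] [-1.7998e+02  4.0000e-02 -1.7991e+02] F [-1.12  0.04 -0.17] w 0.09387535792995093 0.0
```

View pics/c3.png

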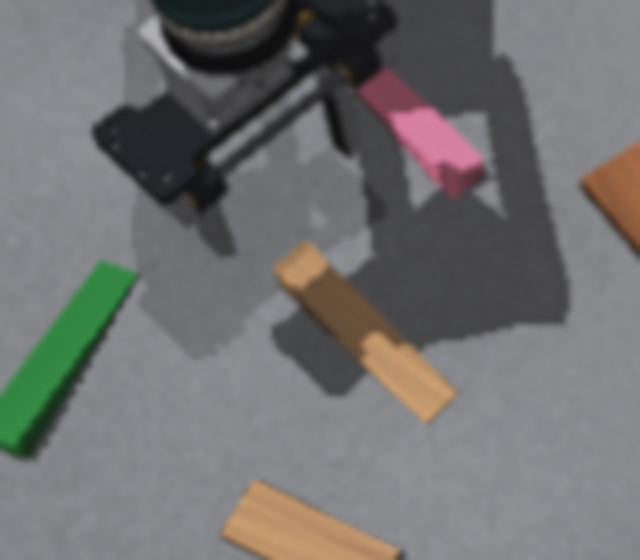

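The picture shows the open gripper above the heel (crop 305,245), with pink and green well clear. I'll descend.

Emit:
arm_command:
  targets: [0, 0, 0, 0, -2, 40, -1, 0, 0, 0, 0, -2, 80, -1, 0, 0, 0, 0, -2, 100, -1, 0, 0, 0, 0, -2, 110, -1, 0, 0, 0, 0, -2, 116, -1, 0, 0, 0, 0, -2, 116, -1, 0, 0, 0, 0, -2, 116, -1, 0, 0, 0, 0, -2, 116, -1]

```text
time: 2.95
tool_pos: [0.4193, -0.2151, 0.0059]
ee_rot: [-3.14, 0.002, 3.141]
wrist_force: [0.0, -0.2, 0.0]
width: 0.094
finger_force: 0.0
```

Emit:
arm_command:
  targets: [0, 0, 0, 0, 0, 3, -1, 0, 0, 0, 0, 0, 3, 1, 0, 0, 0, 0, 0, 3, 1, 0, 0, 0, 0, 0, 3, 1, 0, 0, 0, 0, 0, 3, 1, 0, 0, 0, 0, 0, 3, 1, 0, 0, 0, 0, 0, 3, 1, 0, 0, 0, 0, 0, 3, 1, 0, 0, 0, 0, 0, 3, 1, 0, 0, 0, 0, 0, 3, 1]

```text
time: 3.95
tool_pos: [0.4182, -0.2144, 0.0014]
ee_rot: [3.141, 0.0, 3.141]
wrist_force: [0.7, 0.3, 0.4]
width: 0.0299
finger_force: 30.0
```

Emit:
arm_command:
  targets: [0, 0, 0, 0, 0, -20, 1, 0, 0, 0, 0, 0, -50, 1, 0, 0, 0, 0, 0, -80, 1, 0, 0, 0, 0, 0, -110, 1, 0, 0, 0, 0, 0, -110, 1]

```text
time: 4.45
tool_pos: [0.4209, -0.2163, 0.1163]
ee_rot: [-3.136, 0.008, 3.141]
wrist_force: [0.2, 0.1, 0.7]
width: 0.0297
finger_force: 30.0
```

```bash
python3 go.py .487 .065 .12 170.5
```

```text
turn [-0.27  0.49  9.49] shift mm [-66.1 281.2  -4.7] t 4.45 now [ 0.4209 -0.2163  0.1163] [-179.69    0.46  179.99] F [0.25 0.14 0.73] w 0.029664487676083914 29.999699145555496
```

Emit:
arm_command:
  targets: [0, 0, 1, -8, 30, -2, 1, 0, 0, 2, -16, 60, -4, 1, 0, 0, 4, -24, 90, -5, 1, 0, 0, 6, -32, 130, -5, 1, 0, 0, 8, -40, 170, -5, 1, 0, 0, 9.5, -50, 210, -5, 1, 0, 0, 9.5, -60, 250, -5, 1, 0, 0, 9.5, -66, 270, -5, 1, 0, 0, 9.5, -68, 280, -5, 1, 0, 0, 9.5, -68, 280, -5, 1, 0, 0, 9.5, -68, 280, -5, 1, 0, 0, 9.5, -68, 280, -5, 1]

```text
time: 5.65
tool_pos: [0.486, 0.0643, 0.1162]
ee_rot: [-3.141, -0.0, 2.974]
wrist_force: [0.3, 0.3, 0.3]
width: 0.0301
finger_force: 30.0
```

```bash
python3 go.py .487 .065 .065 170.5;python3 -c "
from h import *
a=snap('scene','s2');crop(a,'c4',260,420,170,290,5);b=snap('top','t2');crop(b,'c5',260,360,110,230,5)"
```

```text
turn [-0.03 -0.02 -0.11] shift mm [-0.9  0.9 51.2] t 5.65 now [0.486  0.0643 0.1162] [-1.7997e+02 -2.0000e-02  1.7039e+02] F [0.31 0.34 0.28] w 0.030096935237930156 29.999628514051437
```

View pics/c5.png

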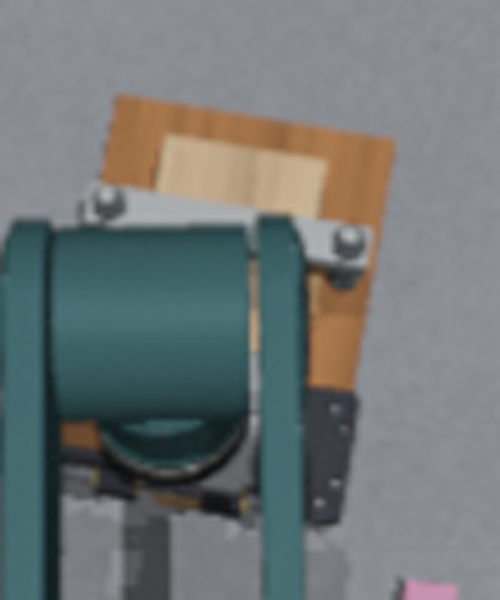

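View pics/c4.png

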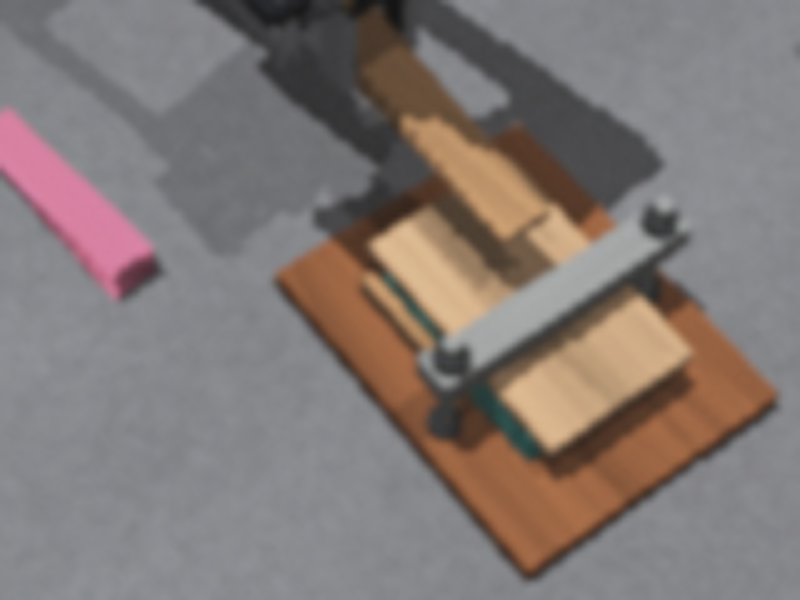

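Run:
```python
from h import *
a=load('s2')
c=lambda x,y,z: pt(a,(x+.5)/5-.5+260,(y+.5)/5-.5+170,z)
P=[c(503,239,.1188),c(551,210,.1188)];t=(P[0]+P[1])/2
Q=[c(277,278,.015),c(530,577,.015),c(777,402,.015),c(517,124,.015)]
ctr=np.mean(Q,0)
for n,B in (('base',Q),('caul',[c(368,243,.053),c(545,455,.053),c(693,352,.053)])):
    d=B[1]-B[0];e=B[2]-B[1];print(n,np.linalg.norm(d),np.linalg.norm(e),np.degrees([np.arctan2(d[1],d[0]),np.arctan2(e[1],e[0])]))
cc=c(368,243,.053)/2+c(693,352,.053)/2
yaw=np.radians(-9.5);ex=np.array([np.cos(yaw),np.sin(yaw),0]);ey=np.array([-ex[1],ex[0],0])
print('tip',t,np.linalg.norm(P[0]-P[1]),np.degrees(np.arctan2(*(P[0]-P[1])[:2])),'base ctr',ctr,'caul',cc)
p=np.array(robot.get_obs()['tool_pos'])
for n,o in (('base',ctr),('caul',cc)): print(n,'tip clamp',(t-o)@ex+.01,(t-o)@ey,'tcp',(p-o)@ex+.01,(p-o)@ey)
```

```text
base 0.22921106837530095 0.17618535278053316 [-10.13667252  79.90413435]
caul 0.1606660573617693 0.10404770057772493 [-11.66847192  80.25383669]
tip [0.61972009 0.04197388 0.1188    ] 0.03184362163551845 -168.43805035297885 base ctr [0.62907421 0.03971513 0.015     ] caul [0.62660186 0.04242828 0.053     ]
base tip clamp 0.0004013641897476095 0.000683894004915196 tcp -0.13497990415935868 0.0007628302406391965
caul tip clamp 0.0032875990813939797 -0.001583987570883838 tcp -0.1320936692677123 -0.0015050513351598347
```

The tip sits at clamp x of about +2 mm, on the midline within 1.5 mm, and aligned. I'll lower it towards the board.

Emit:
arm_command:
  targets: [0, 0, 0, 0, 0, 20, 1, 0, 0, 0, 0, 0, 40, 1, 0, 0, 0, 0, 0, 52, 1, 0, 0, 0, 0, 0, 57, 1, 0, 0, 0, 0, 0, 58, 1, 0, 0, 0, 0, 0, 58, 1, 0, 0, 0, 0, 0, 58, 1]

```text
time: 6.45
tool_pos: [0.4871, 0.0655, 0.0595]
ee_rot: [3.141, 0.002, 2.976]
wrist_force: [-0.4, 0.2, 0.1]
width: 0.03
finger_force: 30.0
```

Emit:
arm_command:
  targets: [0, 0, 0, 0, 0, 1, 1, 0, 0, 0, 0, 0, 1, 1]

```text
time: 6.65
tool_pos: [0.4866, 0.0656, 0.0579]
ee_rot: [3.141, 0.001, 2.976]
wrist_force: [-0.6, -0.2, -0.6]
width: 0.0297
finger_force: 30.0
```

Emit:
arm_command:
  targets: [0, 0, 0, -10, 0, 0, 1, 0, 0, 0, -20, 0, 0, 1, 0, 0, 0, -30, 0, 0, 1, 0, 0, 0, -40, 0, 0, 1, 0, 0, 0, -40, 0, 0, 1, 0, 0, 0, -40, 0, 1, 1, 0, 0, 0, -40, 0, 1, 1, 0, 0, 0, -40, 0, 1, 1]

```text
time: 7.45
tool_pos: [0.5253, 0.059, 0.0563]
ee_rot: [3.142, -0.0, 2.976]
wrist_force: [0.2, -0.3, -0.8]
width: 0.0299
finger_force: 30.0
```

Emit:
arm_command:
  targets: [0, 0, 0, 0, 0, 1, 1, 0, 0, 0, 0, 0, 1, 1, 0, 0, 0, 0, 0, 1, 1]

```text
time: 7.75
tool_pos: [0.5256, 0.0589, 0.0555]
ee_rot: [3.142, 0.0, 2.976]
wrist_force: [0.3, -0.2, -0.9]
width: 0.0296
finger_force: 30.0
```

Emit:
arm_command:
  targets: [0, 0, 0, 0, 0, 0.7, 1, 0, 0, 0, 0, 0, 0.7, 1, 0, 0, 0, 0, 0, 0.7, 1]

```text
time: 8.05
tool_pos: [0.5257, 0.0589, 0.0547]
ee_rot: [3.142, -0.0, 2.975]
wrist_force: [-0.3, -0.3, -0.8]
width: 0.0298
finger_force: 30.0
```

Emit:
arm_command:
  targets: [0, 0, 0, 0, 0, 0.5, 1, 0, 0, 0, 0, 0, 0.5, 1, 0, 0, 0, 0, 0, 0.5, 1]

```text
time: 8.35
tool_pos: [0.5258, 0.0589, 0.0544]
ee_rot: [3.141, 0.0, 2.976]
wrist_force: [-0.5, -0.2, 0.3]
width: 0.0298
finger_force: 30.0
```

Emit:
arm_command:
  targets: [0, 0, 0, -6, 0, 0, 1, 0, 0, 0, -12, 0, 0, 1, 0, 0, 0, -18, 0, 0, 1, 0, 0, 0, -24, 0, 0, 1, 0, 0, 0, -24, 0, 0, 1]

```text
time: 8.85
tool_pos: [0.5507, 0.0547, 0.0544]
ee_rot: [3.141, 0.001, 2.975]
wrist_force: [1.6, 0.1, -0.8]
width: 0.0298
finger_force: 30.0
```

Emit:
arm_command:
  targets: [0, 0, 0, -2, 0, 0, 1, 0, 0, 0, -4, 0, 0, 1, 0, 0, 0, -6, 0, 0, 1, 0, 0, 0, -6, 0, 0, 1]

```text
time: 9.25
tool_pos: [0.5556, 0.0539, 0.0543]
ee_rot: [3.141, 0.0, 2.976]
wrist_force: [-0.5, 0.1, 2.3]
width: 0.0303
finger_force: 30.0
```

Emit:
arm_command:
  targets: [0, 0, 0, -1, 0, 0, 1, 0, 0, 0, -2, 0, 0, 1, 0, 0, 0, -3, 0, 0, 1, 0, 0, 0, -3, 0, 0, 1]

```text
time: 9.65
tool_pos: [0.5585, 0.0534, 0.0543]
ee_rot: [3.141, 0.0, 2.976]
wrist_force: [-0.8, 0.7, 2.3]
width: 0.0298
finger_force: 30.0
```

Emit:
arm_command:
  targets: [0, 0, 0, -1, 0, 0, 1, 0, 0, 0, -2, 0, 0, 1, 0, 0, 0, -2, 0, 0, 1]

```text
time: 9.95
tool_pos: [0.5605, 0.0531, 0.0543]
ee_rot: [3.141, 0.0, 2.976]
wrist_force: [-1.4, 0.9, 2.0]
width: 0.03
finger_force: 30.0
```

Emit:
arm_command:
  targets: [0, 0, 0, -1, 0, 0, 1, 0, 0, 0, -2, 0, 0, 1, 0, 0, 0, -2, 0, 0, 1]

```text
time: 10.25
tool_pos: [0.5624, 0.0528, 0.0543]
ee_rot: [3.141, 0.0, 2.975]
wrist_force: [-1.1, 0.6, 2.8]
width: 0.0299
finger_force: 30.0
```

Emit:
arm_command:
  targets: [0, 0, 0, -1, 0, 0, 1, 0, 0, 0, -2, 0, 0, 1, 0, 0, 0, -2, 0, 0, 1]

```text
time: 10.55
tool_pos: [0.5644, 0.0524, 0.0543]
ee_rot: [3.142, 0.0, 2.976]
wrist_force: [-2.0, 0.6, 2.5]
width: 0.0298
finger_force: 30.0
```

Emit:
arm_command:
  targets: [0, 0, 0, -1, 0, 0, 1, 0, 0, 0, -2, 0, 0, 1, 0, 0, 0, -2, 0, 0, 1]

```text
time: 10.85
tool_pos: [0.5664, 0.0521, 0.0543]
ee_rot: [3.141, 0.0, 2.976]
wrist_force: [-2.4, 0.8, 2.8]
width: 0.03
finger_force: 30.0
```

Emit:
arm_command:
  targets: [0, 0, 0, -1, 0, 0, 1, 0, 0, 0, -1, 0, 0, 1]

```text
time: 11.05
tool_pos: [0.5673, 0.0519, 0.0543]
ee_rot: [3.141, 0.0, 2.975]
wrist_force: [-2.4, 0.5, 3.6]
width: 0.0299
finger_force: 30.0
```

Emit:
arm_command:
  targets: [0, 0, 0, -1, 0, 0, 1, 0, 0, 0, -1.5, 0, 0, 1, 0, 0, 0, -1.5, 0, 0, 1]

```text
time: 11.35
tool_pos: [0.5682, 0.0518, 0.0543]
ee_rot: [3.142, -0.001, 2.976]
wrist_force: [-4.7, -0.1, 4.4]
width: 0.0298
finger_force: 30.0
```

Emit:
arm_command:
  targets: [0, 0, 0, -1, 0, 0, 1, 0, 0, 0, -1.5, 0, 0, 1, 0, 0, 0, -1.5, 0, 0, 1]

```text
time: 11.65
tool_pos: [0.5689, 0.0517, 0.0542]
ee_rot: [-3.142, -0.003, 2.976]
wrist_force: [-7.3, 0.6, 5.3]
width: 0.0294
finger_force: 30.0
```

Jam has begun (about 7 N along the wedge, with 5 N of downward bias from the grip). To finish with a pure horizontal push, I'll release, back off and push the heel with closed fingers.

Emit:
arm_command:
  targets: [0, 0, 0, 0, 0, 0, -1, 0, 0, 0, 0, 0, 0, -1, 0, 0, 0, 0, 0, 0, -1, 0, 0, 0, 0, 0, 0, -1, 0, 0, 0, 0, 0, -5, -1, 0, 0, 0, 15, 0, -7, -1, 0, 0, 0, 35, 0, -7, -1, 0, 0, 0, 55, 0, -7, -1, 0, 0, 0, 55, 0, -7, 1, 0, 0, 0, 55, 0, -7, 1, 0, 0, 0, 55, 0, -7, 1, 0, 0, 0, 55, 0, -7, 1, 0, 0, 0, 55, 0, -7, 1, 0, 0, 0, 55, 0, -7, 1, 0, 0, 0, 55, 0, -7, 1, 0, 0, 0, 55, 0, -7, 1, 0, 0, 0, 55, 0, -7, 1, 0, 0, 0, 55, 0, -7, 1]

```text
time: 13.45
tool_pos: [0.5159, 0.0606, 0.0613]
ee_rot: [3.142, 0.0, 2.976]
wrist_force: [-1.0, -0.5, 0.3]
width: 0.0172
finger_force: 0.0
```

```bash
python3 go.py .5689 .0517 .06 170.5; python3 -c "
from h import *
a=snap('scene','s3');crop(a,'c6',260,420,170,290,5)"
```

```text
turn [ 0.    0.   -0.01] shift mm [-53.8   0.    1.3] t 13.45 now [0.5159 0.0606 0.0613] [180.     0.   170.49] F [-0.98 -0.52  0.27] w 0.017232851709842012 0.0
```

View pics/c6.png

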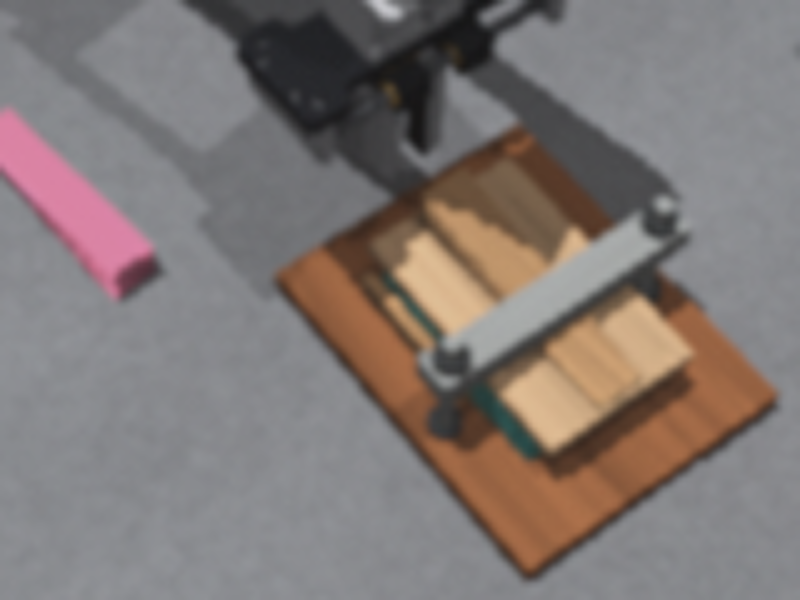

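The picture shows the wedge straight and centred under the bar, tip at about (615,390), heel clear of the fingers. Now I'll push the heel.

Emit:
arm_command:
  targets: [0, 0, 0, 0, 0, 0, 1, 0, 0, 0, 0, 0, 0, 1, 0, 0, 0, 0, 0, 0, 1, 0, 0, 0, -8, 0, 0, 1, 0, 0, 0, -16, 0, 0, 1, 0, 0, 0, -24, 0, 0, 1, 0, 0, 0, -24, 0, 0, 1]

```text
time: 14.2
tool_pos: [0.5409, 0.0563, 0.0613]
ee_rot: [3.141, 0.001, 2.975]
wrist_force: [-0.1, -0.2, -0.6]
width: 0.0005
finger_force: 0.0
```

Emit:
arm_command:
  targets: [0, 0, 0, -1, 0, 0, 1, 0, 0, 0, -2, 0, 0, 1, 0, 0, 0, -2, 0, 0, 1]

```text
time: 14.5
tool_pos: [0.5415, 0.0563, 0.0612]
ee_rot: [3.142, -0.0, 2.976]
wrist_force: [0.0, -0.0, -0.1]
width: 0.0003
finger_force: 0.0
```

Emit:
arm_command:
  targets: [0, 0, 0, -1, 0, 0, 1, 0, 0, 0, -2, 0, 0, 1, 0, 0, 0, -2, 0, 0, 1]

```text
time: 14.8
tool_pos: [0.543, 0.056, 0.0613]
ee_rot: [3.142, -0.001, 2.976]
wrist_force: [-2.5, 0.4, 1.0]
width: 0.0007
finger_force: 0.9
```

Emit:
arm_command:
  targets: [0, 0, 0, -1, 0, 0, 1, 0, 0, 0, -1.5, 0, 0, 1, 0, 0, 0, -1.5, 0, 0, 1]

```text
time: 15.1
tool_pos: [0.5431, 0.056, 0.0612]
ee_rot: [-3.141, -0.004, 2.976]
wrist_force: [-7.1, 0.9, 2.5]
width: 0.0005
finger_force: 3.1
```

Emit:
arm_command:
  targets: [0, 0, 0, -1, 0, -0.5, 1, 0, 0, 0, -1.5, 0, -0.5, 1, 0, 0, 0, -1.5, 0, -0.5, 1]

```text
time: 15.4
tool_pos: [0.5434, 0.0561, 0.0612]
ee_rot: [-3.142, -0.007, 2.976]
wrist_force: [-7.9, 0.6, 3.7]
width: 0.0002
finger_force: 4.1
```

Emit:
arm_command:
  targets: [0, 0, 0, -1, 0, -0.5, 1, 0, 0, 0, -1.5, 0, -0.5, 1, 0, 0, 0, -1.5, 0, -0.5, 1]

```text
time: 15.7
tool_pos: [0.5438, 0.0561, 0.0612]
ee_rot: [-3.142, -0.01, 2.976]
wrist_force: [-10.5, 1.8, 4.9]
width: 0.0003
finger_force: 5.1
```

Emit:
arm_command:
  targets: [0, 0, 0, -0.5, 0, -1.5, 1, 0, 0, 0, -1, 0, -1.5, 1, 0, 0, 0, -1, 0, -1.5, 1]

```text
time: 16.0
tool_pos: [0.5437, 0.0561, 0.0614]
ee_rot: [-3.141, -0.013, 2.976]
wrist_force: [-10.1, 2.1, 1.2]
width: 0.0005
finger_force: 5.1
```

Emit:
arm_command:
  targets: [0, 0, 0, -1, 0, -1, 1, 0, 0, 0, -1.5, 0, -1, 1, 0, 0, 0, -1.5, 0, -1, 1]

```text
time: 16.3
tool_pos: [0.5438, 0.0561, 0.0615]
ee_rot: [-3.141, -0.016, 2.976]
wrist_force: [-11.5, 2.9, -0.2]
width: 0.0005
finger_force: 6.0
```

Emit:
arm_command:
  targets: [0, 0, 0, -1, 0, -0.5, 1, 0, 0, 0, -2, 0, -0.8, 1, 0, 0, 0, -2, 0, -0.8, 1]

```text
time: 16.6
tool_pos: [0.5442, 0.056, 0.0615]
ee_rot: [-3.141, -0.02, 2.976]
wrist_force: [-14.0, 3.9, -0.7]
width: 0.0007
finger_force: 7.2
```

Emit:
arm_command:
  targets: [0, 0, 0, -1, 0, -0.5, 1, 0, 0, 0, -1.5, 0, -0.6, 1, 0, 0, 0, -1.5, 0, -0.6, 1]

```text
time: 16.9
tool_pos: [0.5444, 0.0559, 0.0615]
ee_rot: [-3.141, -0.023, 2.977]
wrist_force: [-16.7, 3.3, -0.5]
width: 0.0007
finger_force: 8.3
```

Emit:
arm_command:
  targets: [0, 0, 0, -1, 0, -0.5, 1, 0, 0, 0, -1.5, 0, -0.6, 1, 0, 0, 0, -1.5, 0, -0.6, 1]

```text
time: 17.2
tool_pos: [0.5447, 0.0559, 0.0615]
ee_rot: [-3.14, -0.026, 2.977]
wrist_force: [-17.6, 4.1, -1.0]
width: 0.0007
finger_force: 9.2
```

Emit:
arm_command:
  targets: [0, 0, 0, -1, 0, -0.4, 1, 0, 0, 0, -1, 0, -0.4, 1, 0, 0, 0, -1, 0, -0.4, 1]

```text
time: 17.5
tool_pos: [0.5449, 0.0558, 0.0615]
ee_rot: [-3.14, -0.028, 2.977]
wrist_force: [-19.6, 3.8, -0.8]
width: 0.0004
finger_force: 9.9
```

20 N has been reached. I'll back off straight and then lift.

Emit:
arm_command:
  targets: [0, 0, 0, 3, 0, 1, 1, 0, 0, 0, 8, 0, 3, 1, 0, 0, 0, 15, 0, 4, 1, 0, 0, 0, 30, 0, 4, 1, 0, 0, 0, 50, 0, -20, 1, 0, 0, 0, 80, 0, -60, 1, 0, 0, 0, 110, 0, -100, 1, 0, 0, 0, 110, 0, -100, 1, 0, 0, 0, 110, 0, -100, 1]

```text
time: 18.4
tool_pos: [0.4492, 0.0719, 0.1695]
ee_rot: [3.14, 0.007, 2.976]
wrist_force: [0.6, -0.2, -0.8]
width: 0.0003
finger_force: 0.0
```

```bash
python3 -c "
from h import *
a=snap('scene','s4');crop(a,'c7',260,420,170,290,5)"
```

```text
(no output)
```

View pics/c7.png

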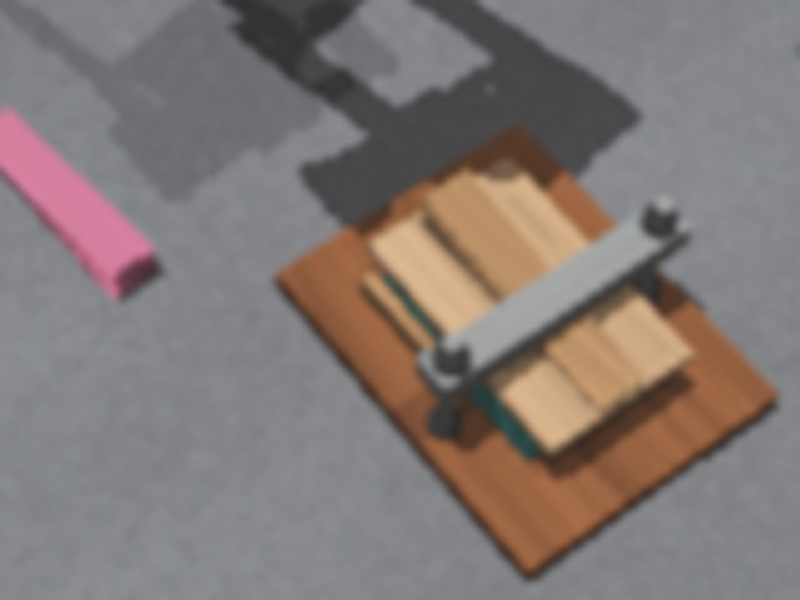

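The wedge, from heel (450,190) to tip (615,390), sits straight and wedged under the bar. The arm is clear of it.

```bash
python3 -c "
from bench import robot
print(robot.close_job())"
```

```text
the job is handed in; nothing more can be done
None
```

The beech wedge is jammed straight in the clamp gap after a final push of about 20 N and stayed put when I let go; I moved nothing else, and handed the job in at about 18.5 s without seeing a verdict.

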